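# Clamp a hold-down bracket in the lever fixture

## Robot

A 6-joint arm with a two-finger parallel gripper is mounted at the origin on the work surface. World frame = base frame: x ahead of the robot, y to its left, z up, the work surface at z = 0. Lengths are in m, angles in rad, forces in N, time in s.
With the tool pointing down it reaches from about 0.225 to 0.875 m from the base axis. Payload 3.4 kg.
Tool frame: the origin (TCP) lies midway between the tips of the shut fingers; the grasp point (between the pads) lies 19 mm behind it; z points along the fingers, y is the line along which they close (so a half turn about z gives the same grasp; the last joint's range is limited). The gripper opens to 85 mm and grips with 20 to 120 N. Pads are 22 mm wide; open, the fingers measure 114 mm over their backs; the gripper's body (76 mm by 85 mm) begins 54 mm behind the grasp point. The pads swing forward as they close: fully open they stand 13 mm farther back than shut.
Start: joints at [-1.318, 0.276, 1.505, -0, 1.361, -0.121], TCP at [0.21, -0.535, 0.231] pointing down, gripper open.
Joint ranges: [-2.89, 2.89], [-0.75, 2.08], [0.22, 2.7], [-1.18, 4.32], [0.11, 2.71], [-2.7, 2.7]. Speed limits (rad/s): [2.57, 2.57, 3.14, 3.14, 3.14, 3.14].

## Interface

Orientations are given as a rotation vector (axis times angle).
In Python, from rig import arm, read_camera, camera_params, workorder gives the robot as it stands. The module is installed in compiled form; this text tells all that it offers.
- The arm moves only by the tool carry_out, never from a script. Its argument "plan" is a list of rows, each a list of 7 numbers: the closure in counts, from 0 (fully open) to 255 (shut), then the shift along the tool's x, y, z in mm, then the turn, a rotation vector about the tool's x, y, z in rad. In form: [[grip, x, y, z, ax, ay, az], ...]. A call has 1 to 10 rows; each row shifts and turns the commanded pose from where the row before left it, along the tool's axes as they then stand; what a row does not reach is not made up. A row lasts 1/8 s, in which the tool goes at most 62.5 mm and 10.7 degrees, less where a joint would pass 70% of its speed; a pose out of reach is approached as far as the arm can. A call with a gripper value outside its range is refused whole. The fingers move at their own pace and stop on an object; "grip_force" is the grip in N (left out, the last holds). Time passes only in rows, so rows that do not move let the fingers close. It gives the time, the measured TCP pose, the force, the opening and the grip force at its end, in the units of the state.
- arm.sense(): the state, without advancing time (a new reading comes with each control period).
- read_camera(name): name is "scene" or "top" or "wrist"; returns the picture (420x560x3 uint8, blue, green, red); there is no depth.
- camera_params(name): a dict with "camera_matrix" (3x3 intrinsics, pixels), "world_to_cam" (4x4, takes a point from world to camera coordinates); the wrist camera has in their place "T_tool_cam" (4x4, takes a point from camera to tool coordinates, whose origin is the TCP and whose axes are the flange's). Camera axes: x right, y up, looking along -z (the intrinsics and any distortion apply to the point x, -y, -z); pixel columns grow to the right and rows downward; lengths in m; the calibration is good to about 2 mm. A picture is of the moment at which its call begins: read the wrist's pose just before it. camera_params takes no time and is no camera call.
- workorder.sign_off(): hands the job in; it is judged then, once.
The state is a dict: "time": time; "q": joint angles; "dq": joint speeds; "joint_efforts": joint torques, N m; "eef_pos": TCP position; "ee_rot": TCP orientation; "ft_force": force on the tool from outside, world axes, zero at the start; "torque": the same for the moment, N m; "gripper_width": finger opening in m; "grip_force": force on a finger pad.
Only numpy, scipy, OpenCV 4.12 (cv2) and the standard library are available. Lean on these libraries where they do the work, as an engineer would, in place of code of your own. Each camera call takes 0.05 s, during which the arm holds its last target. There are 200 camera calls.

## Task

Clamp the shorter of the two steel battery hold-down brackets in the bench fixture, ready for probing: first lift the fixture's lever right up so that its two curved jaws spring open, then lay the bracket rib up on the near end of the bed, between the guides, and slide it away from the open end, under the jaws, until it drops flush into its nest. Then press the lever fully down so that the jaws close on the bracket, let go, and leave the other things on the bench where they are.

Things in the scene. Friction and masses are not known exactly. Their poses are not given: they have to be found in the camera images.
- fixture: Clamping fixture fixed to the bench on a dark steel base 190 (x) x 200 (y) mm; lever at its -y side. Origin: underside, below the nest's centre. x runs from the open loading end (-x, nearer the robot) to the jaw shaft (12 mm bar along y at x 62, z 52 mm, its end blocks 64 mm high), z up.
- bed (a point): Middle of the flat bed's top face, at (-55, 0, 30) mm of the fixture. The bed runs from fixture x -90 to -20 mm, then drops 5 mm into the nest. Side guides, inner faces at y +-82, outer +-92 mm, top z 40 mm, run along bed and nest; at the loading end (x -70 to -92 mm) they flare outwards to |y| 100 mm.
- nest (a point): Centre of the nest floor, at (0, 0, 25) mm of the fixture: a 5 mm deep groove along y from x -20 to +20 mm, ended by two rear stops (|y| 36 to 82 mm, x 20 to 34 mm, top z 36 mm); between the stops nothing stands above z 25 mm as far as x 50 mm. The seated bracket's origin lies here, its length along the fixture's y.
- lever (a joint): Angle of the hand lever, rad: 0 fully down (level, jaws closed), 1.1 fully up; about the fixture's y axis through point lever_pivot, its handle (towards fixture -x) rising. An over-centre spring drives it to the nearer end from 0.55 and holds it there; 5 to 8 N at the handle moves it off. It stops some 0.07 to 0.1 short of closed if the bracket is not down in the nest.
- lever_pivot (a point): Point on the lever's pivot axis in the plane of the lever arm, at (34, -134, 46) mm of the fixture; does not move.
- lever_grip (a point): Point to hold on the lever: centre line of its black round grip, 20 mm diameter, 94 mm from the pivot; the round tip is 21 mm further out. The point moves with the lever, in the fixture's x-z plane. With the lever down it is 46 mm above clear bench, with 32 mm of room between grip and guide and free room outside.
- jaws (a joint): Angle of the two curved steel jaws, rad: 0 closed, 0.73 fully open; they turn with the lever (0.66 of its angle) about the shaft behind the nest. Open, their brass tips hang about 45 mm above the bed, still over the nest, so the bracket goes in under them from the loading end. Their tops are at most 110 mm above the bench.
- jaw_left (a point): Underside of the brass tip (15 mm diameter) of the jaw at fixture y +52 mm. The free width between the two jaws is 86 mm.
- jaw_right (a point): The same of the jaw at fixture y -52 mm.
- bracket: The shorter steel hold-down bracket: flat bar 160 mm long (its y axis), 36 mm wide (x), 5 mm thick, an open 9 mm bolt slot in each end, and on top a straight raised rib 22 mm wide (x), 66 mm long (y), its top 18 mm above the underside: the place to pinch it. About 0.26 kg. Origin: centre of the underside, z up. The same either way round.
- long_bracket: The longer bracket of the same kind, 200 mm long with a rib 106 mm long; it does not fit the fixture. Origin as above. The two brackets may lie in either place. Not used.
- test_box: Grey steel test box 120 x 170 x 75 mm with a meter and, standing 30 mm above its top, a chrome toggle switch; fixed. Origin: centre of its underside. Not used.
- toggle (a joint): Angle of the chrome toggle switch on the test box in rad, 0 at the start. Not used.
- probe: Green plastic tester probe, about 160 mm long with its steel pin, 24 mm wide, lying on the bench. Origin: underside, near its middle. Not used.
- nut_a: Brass terminal wing nut, 42 mm across the wings, 22 mm high. Origin: centre of its underside. Not used.
- nut_b: A second brass wing nut, the same. Not used.
- post_cover: Grey rubber battery post cover, 79 mm long, 33 mm high. Origin: underside of its round part. Not used.
- spanner: Steel spanner 190 mm long, lying flat. Not used.

How it is judged:
On the way, in this order (a step that is already met when the one before it is completed fails the run):
1. the lever is lifted right up and the jaws are open (value of joint lever above 0.95 rad and value of joint jaws above 0.6 rad), for 0.2 s.
2. with the jaws open, the bracket lies on (or within 8 mm of) the bed between the guides, short of the nest (value of joint lever above 0.85 rad and x of bracket in the frame of fixture between -0.095 and -0.01 m and y of bracket in the frame of fixture between -0.012 and 0.012 m and z of bracket in the frame of fixture between 0.028 and 0.038 m and angle between the y axis of bracket and the y axis of fixture, either way round below 0.2 rad), for 0.1 s.
3. with the jaws still open, the bracket has dropped into the nest (value of joint lever above 0.85 rad and x of bracket in the frame of nest between -0.004 and 0.004 m and z of bracket in the frame of nest below 0.002 m and angle between bracket's own z axis and vertical below 0.04 rad), for 0.2 s.
At the end, for the whole second after the job is handed in: The shorter bracket lies rib up and at rest in the nest, within 4 mm along x, 5 mm along y, 2 mm in height and 0.04 rad of its seat, and the lever is fully down (below 0.06 rad) with the jaws closed on the bracket (below 0.045 rad) (value of joint lever below 0.06 rad and value of joint jaws below 0.045 rad and x of bracket in the frame of nest between -0.004 and 0.004 m and y of bracket in the frame of nest between -0.005 and 0.005 m and z of bracket in the frame of nest below 0.002 m and angle between bracket's own z axis and vertical below 0.04 rad and angle between the y axis of bracket and the y axis of fixture, either way round below 0.04 rad and linear speed of bracket below 0.02 m/s); the robot touches nothing.
It fails at once if another thing on the bench is shoved more than 25 mm, or the test box's switch is flipped (distance of any of long_bracket, probe, nut_a, nut_b, post_cover, spanner from where it was at the start of the episode above 0.025 m or value of joint toggle above 0.35 rad).
It also fails if it takes over 72 s, if anything falls off the work surface, if the arm or the gripper's body presses on something with over 40 N, if the wrist force passes 120 N, or if a joint passes its speed limit or range.

## Working session

There is one attempt and no reset: what is moved stays moved. The work goes in short steps, Python scripts to look and compute and a tool call to move; the robot and the scene stay as the last step left them, time stands still between calls to the robot, and variables do not carry over. Pictures are saved under pics/ and viewed, at most 10 in all, crops included, and the job is handed in when it is done.

Besides the shell and the picture viewer there is one more tool, called after "Request:" as a command line: name --pt "numbers of a row" for each row, then --argument value for the rest. carry_out: Moves the arm, as the interface text tells. Its arguments: {"type":"object","properties":{"plan":{"type":"array","items":{"type":"array","items":{"type":"number"}}},"grip_force":{"type":"number"}},"required":["plan"]}

```bash
mkdir -p pics; cat > h.py <<'E'
import numpy as np, cv2
from scipy.spatial.transform import Rotation as R
from rig import arm, read_camera, camera_params, workorder
def cam(name, s=None):
    p=camera_params(name); K=np.array(p["camera_matrix"])
    if name!="wrist":
        W=np.array(p["world_to_cam"]); C=np.linalg.inv(W)
    else:
        s=s or arm.sense(); T=np.eye(4); T[:3,:3]=R.from_rotvec(s["ee_rot"]).as_matrix(); T[:3,3]=s["eef_pos"]
        C=T@np.array(p["T_tool_cam"])
    return K,C
def px2w(uv,z,K,C):
    uv=np.atleast_2d(np.array(uv,float)); d=np.c_[uv,np.ones(len(uv))]@np.linalg.inv(K).T
    d=d*[1,-1,-1]@C[:3,:3].T; o=C[:3,3]
    return o+d*((z-o[2])/d[:,2])[:,None]
def w2px(P,K,C):
    P=np.atleast_2d(P); c=(P-C[:3,3])@C[:3,:3]; c=c*[1,-1,-1]; q=c@K.T; return q[:,:2]/q[:,2:]
E
python3 - <<'E'
from h import *
s=arm.sense(); print(s)
for n in("scene","top"):
    cv2.imwrite(f"pics/{n}0.png",read_camera(n)); p=camera_params(n); print(p.keys()); K,C=cam(n); print(K,C.round(3))
print({k:np.round(v,4) if not isinstance(v,str) else v for k,v in camera_params("wrist").items()})
E
```

```text
{'time': 0.0, 'q': array([-1.31802111e+00,  2.76590618e-01,  1.50614883e+00,  2.54857437e-05,
        1.36069488e+00, -1.20993750e-01]), 'dq': array([ 0.00203681, -0.0024168 ,  0.00036667, -0.00090235,  0.00073242,
       -0.00119227]), 'joint_efforts': array([-5.93475716e-05, -4.16781735e+01, -2.45809472e+01, -2.03191494e-04,
        1.11388150e-02,  1.16901177e-06]), 'eef_pos': array([ 0.20982017, -0.53477707,  0.23043595]), 'ee_rot': array([-3.08508507e+00, -5.83353321e-01,  1.51328667e-04]), 'ft_force': array([0.09025721, 0.11002138, 0.42544808]), 'torque': array([ 0.03619079, -0.00921924,  0.04297911]), 'grip_force': 0.0, 'gripper_width': 0.08535903244802817}
dict_keys(['camera_matrix', 'world_to_cam'])
[[535.59061536   0.         280.89505695]
 [  0.         535.59061536 212.33497166]
 [  0.           0.           1.        ]] [[-0.874 -0.299  0.384  1.082]
 [ 0.486 -0.506  0.713  0.952]
 [-0.019  0.809  0.587  0.867]
 [ 0.     0.     0.     1.   ]]
dict_keys(['camera_matrix', 'world_to_cam'])
[[384.53237763   0.         282.18002434]
 [  0.         384.53237763 209.47827063]
 [  0.           0.           1.        ]] [[ 0.017  0.99  -0.143  0.399]
 [-1.     0.02   0.02  -0.006]
 [ 0.022  0.143  0.99   1.113]
 [ 0.     0.     0.     1.   ]]
{'camera_matrix': array([[311.7436,   0.    , 285.7369],
       [  0.    , 311.7436, 210.947 ],
       [  0.    ,   0.    ,   1.    ]]), 'T_tool_cam': array([[ 8.000e-04,  9.581e-01,  2.865e-01,  7.260e-02],
       [ 1.000e+00, -8.000e-04, -1.000e-04,  6.000e-04],
       [ 1.000e-04,  2.865e-01, -9.581e-01, -1.413e-01],
       [ 0.000e+00,  0.000e+00,  0.000e+00,  1.000e+00]])}
```

View pics/top0.png

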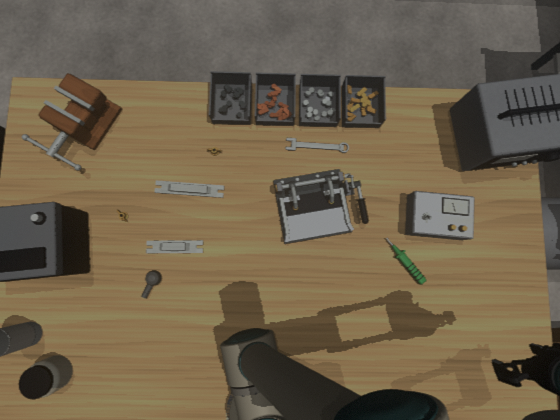

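View pics/scene0.png

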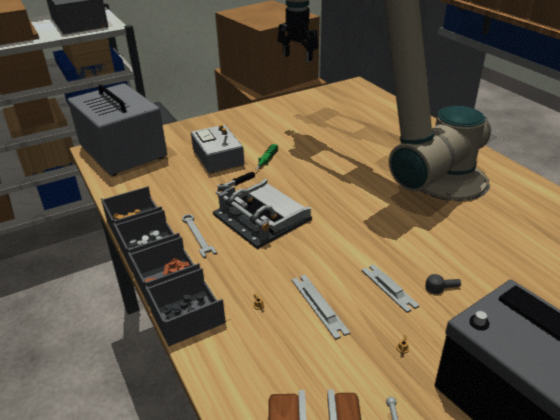

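The top view shows the short bracket near (174,247), the long one at (189,188), and the fixture at about (313,207) with its black lever grip near (362,207). Next I'll measure both.

```bash
python3 - <<'E'
from h import *
im=cv2.imread("pics/top0.png"); K,C=cam("top")
a=cv2.resize(im[165:250,265:385],None,fx=5,fy=5,interpolation=cv2.INTER_CUBIC)
cv2.imwrite("pics/crop1.png",a)
hsv=cv2.cvtColor(im,cv2.COLOR_BGR2HSV)
m=((hsv[...,1]<60)&(hsv[...,2]>110)).astype(np.uint8)
for (x0,y0,x1,y1,z,nm) in((140,232,210,260,.005,"short"),(145,175,230,203,.005,"long"),(272,180,356,246,.03,"bed")):
    mm=np.zeros_like(m); mm[y0:y1,x0:x1]=m[y0:y1,x0:x1]
    cs,_=cv2.findContours(mm,cv2.RETR_EXTERNAL,cv2.CHAIN_APPROX_NONE); c=max(cs,key=cv2.contourArea)
    w=px2w(c[:,0],z,K,C)[:,:2].astype(np.float32)*1000
    r=cv2.minAreaRect(w); print(nm,cv2.contourArea(c),r,(cv2.boxPoints(r)).round(0).tolist())
E
```

```text
short 610.0 ((447.6813659667969, 278.8794250488281), (34.19978332519531, 159.9447021484375), 1.0435713529586792) [[429.0, 359.0], [432.0, 199.0], [466.0, 199.0], [463.0, 359.0]]
long 710.5 ((615.7267456054688, 245.1080780029297), (200.70150756835938, 36.2476692199707), 86.8272476196289) [[592.0, 146.0], [628.0, 144.0], [639.0, 344.0], [603.0, 346.0]]
bed 1448.0 ((543.930908203125, -114.30878448486328), (124.25809478759766, 182.0562286376953), 11.31912899017334) [[465.0, -37.0], [501.0, -216.0], [623.0, -191.0], [587.0, -13.0]]
```

View pics/crop1.png

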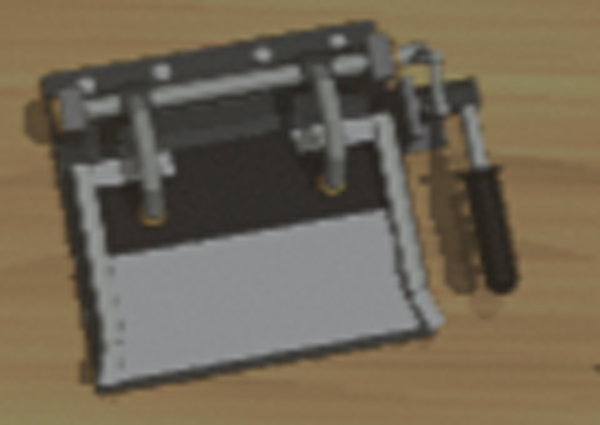

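The crop shows the bed's nest edge from (105,252) to (385,210), with the lever grip's centre line running from (482,170) to (503,285), all in crop pixels. The fixture frame follows from these.

```bash
python3 - <<'E'
from h import *
K,C=cam("top")
f=lambda p,z: px2w(np.array(p)/5.+[265-.4,165-.4],z,K,C)
L,Rr=f([(105,252),(385,210)],.03); print(L,Rr,np.linalg.norm(L-Rr))
d=(L-Rr)[:2]; yaw=np.arctan2(d[1],d[0])-np.pi/2
M=np.array([[np.cos(yaw),-np.sin(yaw)],[np.sin(yaw),np.cos(yaw)]])
o=(L+Rr)[:2]/2+M@[.020,0]; print("yaw",np.degrees(yaw),"o",o)
print("pivot",o+M@[.034,-.134],"grip pred",o+M@[-.060,-.134])
for n,p,z in(("near L",(100,385),.02),("near R",(435,330),.02),("grip start",(482,170),.05),("grip tip",(503,287),.05),("blkR",(378,60),.064),("blkL",(72,108),.064)):
    print(n,(M.T@(f([p],z)[0][:2]-o)*1000).round(1))
E
```

```text
[ 0.53990942 -0.0375929   0.03      ] [ 0.56727647 -0.19738745  0.03      ] 0.16212110994757953
yaw 9.71841431632491 o [ 0.57330593 -0.11411405]
pivot [ 0.62943803 -0.24045165] grip pred [ 0.536787   -0.25631943]
near L [-93.6  95. ]
near R [-91.5 -99.4]
grip start [  -8.2 -135.3]
grip tip [ -75.2 -134.9]
blkR [ 60.1 -85.2]
blkL [58.3 88.5]
```

```bash
cat >> h.py <<'E'
def Tool(yaw,tilt=0): # tool down, tool x at yaw (deg); tilt>0 leans the body back along -x of the yaw frame
    return R.from_euler('z',yaw,degrees=True)*R.from_euler('y',-tilt,degrees=True)*R.from_euler('x',180,degrees=True)
def go(pos,yaw,tilt=0,s=None):
    s=s or arm.sense(); R0=R.from_rotvec(s["ee_rot"]); d=R0.inv().apply(np.array(pos)-s["eef_pos"])*1000
    t=(R0.inv()*Tool(yaw,tilt)).as_rotvec()
    print("t",round(s["time"],2),"tcp",(s["eef_pos"]*1000).round(1),"shift mm (now axes)",d.round(1),"turn",t.round(3))
YAW=np.radians(9.72); O=np.array([.5733,-.1141])
def fx(x,y,z): # fixture mm -> world m
    c,s_=np.cos(YAW),np.sin(YAW); return np.array([O[0]+(c*x-s_*y)/1e3,O[1]+(s_*x+c*y)/1e3,z/1e3])
E
python3 -c "
from h import *
go(fx(-60,-134,160),9.72)"
```

```text
t 0.1 tcp [ 209.8 -534.8  230.5] shift mm (now axes) [ 406.1 -139.8   70.8] turn [-0.002 -0.     0.204]
```

Request:
carry_out --pt "0 51 -17 8 0 0 0" --pt "0 51 -18 9 0 0 0" --pt "0 51 -17 9 0 0 0" --pt "0 51 -18 9 0 0 0" --pt "0 51 -17 9 0 0 0" --pt "0 51 -18 9 0 0 0" --pt "0 50 -17 9 0 0 0" --pt "0 50 -18 9 0 0 0" --pt "0 0 0 0 0 0 0.102" --pt "0 0 0 0 0 0 0.102"

```text
time: 1.35
eef_pos: [0.5371, -0.2556, 0.1594]
ee_rot: [-3.13, -0.264, 0.002]
ft_force: [0.3, -0.1, 0.5]
gripper_width: 0.0851
grip_force: 0.0
```

Request:
carry_out --pt "100 0 0 0 0 0 0" --pt "100 0 0 0 0 0 0"

```text
time: 1.6
eef_pos: [0.5366, -0.2568, 0.1601]
ee_rot: [-3.13, -0.268, 0.0]
ft_force: [0.2, -0.2, 0.3]
gripper_width: 0.0524
grip_force: 0.0
```

```bash
python3 - <<'E'
from h import *
s=arm.sense(); im=read_camera("wrist"); cv2.imwrite("pics/w1.png",im); np.save("s1.npy",np.r_[s["eef_pos"],s["ee_rot"]])
K,C=cam("wrist",s); print(s["gripper_width"],w2px([fx(-60,-134,46),fx(-81,-134,46),fx(-20,82,30),fx(-20,-82,30)],K,C).round(0))
go(fx(-60,-134,160),9.72,s=s)
E
```

```text
0.052388956282015973 [[284. 206.]
 [284. 230.]
 [ 34. 156.]
 [224. 157.]]
t 1.6 tcp [ 536.6 -256.8  160.1] shift mm (now axes) [ 0.3 -0.4  0.1] turn [-0.     0.     0.001]
```

View pics/w1.png

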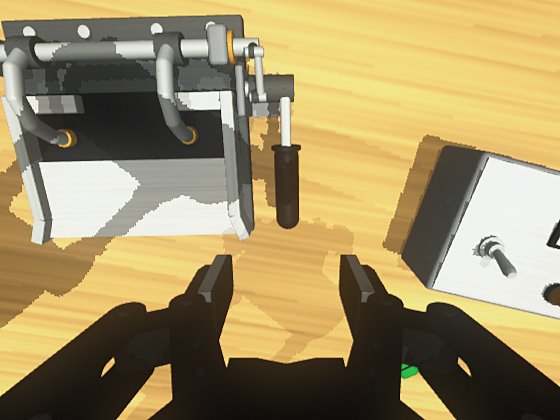

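The wrist view shows the grip from (287,147) to (287,228) and the nest edge at rows 157–161, both within a few pixels of the prediction. I'll refine the yaw and offset from this edge, then lower.

```bash
python3 - <<'E'
from h import *
v=np.load("s1.npy"); K,C=cam("wrist",dict(eef_pos=v[:3],ee_rot=v[3:]))
g=cv2.cvtColor(cv2.imread("pics/w1.png"),cv2.COLOR_BGR2GRAY).astype(float)
pts=[]
for u in list(range(60,120,5))+list(range(185,215,5)):
    d=np.diff(cv2.GaussianBlur(g,(1,5),0)[148:172,u]); pts.append((u,148.5+d.argmax()))
w=px2w(pts,.03,K,C); p=np.polyfit(w[:,1],w[:,0],1); print([int(x[1]) for x in pts],"yaw",-np.degrees(np.arctan(p[0])))
c,s=np.cos(YAW),np.sin(YAW); M=np.array([[c,-s],[s,c]])
print("edge fx",((w[:,:2]-O)@M*1000).round(1)[[0,5,-1]])
dk=(g[150:226,260:315]<90); r=[(260+np.median(np.where(x)[0]),150+i) for i,x in enumerate(dk) if x.sum()>10]
a=px2w(r,.046,K,C); print("grip fx",((a[:,:2]-O)@M*1000).round(1)[::12])
for u in ((24,157),(39,157),(222,150),(236,150)): print("guide",u,((px2w([u],.04,K,C)[:,:2]-O)@M*1000).round(1))
E
```

```text
[161, 161, 161, 160, 160, 160, 160, 160, 160, 160, 160, 159, 158, 158, 158, 158, 157, 157] yaw 11.154431338929102
edge fx [[-24.4  60.8]
 [-23.5  38.9]
 [-20.7 -69.6]]
grip fx [[ -12.6 -134.4]
 [ -22.2 -134.8]
 [ -32.1 -135.7]
 [ -42.2 -135.7]
 [ -52.6 -136.2]
 [ -63.1 -136.6]
 [ -73.9 -136.7]]
guide (24, 157) [[-19.4  82.7]]
guide (39, 157) [[-19.3  70.3]]
guide (222, 150) [[-13.3 -82.3]]
guide (236, 150) [[-13.2 -93.9]]
```

```bash
cat >> h.py <<'E'
O=fx(-2.3,-.9,0)[:2]; YAW=np.radians(11.2)
E
python3 -c "
from h import *
go(fx(-60,-134,30),11.2)"
```

```text
t 1.65 tcp [ 536.6 -256.9  160.2] shift mm (now axes) [  1.5   1.9 130.2] turn [-0.     0.    -0.025]
```

Request:
carry_out --pt "135 1 2 20 0 0 -0.025" --pt "135 0 0 30 0 0 0" --pt "135 0 0 35 0 0 0" --pt "135 0 0 30 0 0 0" --pt "135 0 0 20 0 0 0" --pt "135 0 0 0 0 0 0"

```text
time: 2.4
eef_pos: [0.5368, -0.2581, 0.0238]
ee_rot: [-3.124, -0.305, 0.005]
ft_force: [-0.3, 0.3, -1.2]
gripper_width: 0.0405
grip_force: 0.0
```

Request:
carry_out --pt "255 0 0 0 0 0 0" --pt "255 0 0 0 0 0 0" --pt "255 0 0 0 0 0 0" --pt "255 0 0 0 0 0 0" --grip_force 25

```text
time: 2.9
eef_pos: [0.5384, -0.2577, 0.0263]
ee_rot: [-3.126, -0.305, -0.002]
ft_force: [-0.0, 5.0, 4.0]
gripper_width: 0.0187
grip_force: 26.0
```

```bash
python3 -c "
from h import *
s=arm.sense(); p=s['eef_pos']; print(s['gripper_width'],s['grip_force'],s['ft_force']); 
for k in np.linspace(0,1.08,10): print(round(k,2), (94*(1-np.cos(k))).round(1), (94*np.sin(k)).round(1))
go(fx(-60,-134,25),11.2)"
```

```text
0.018658519386255113 25.967779755592346 [-0.01939461  5.01886032  4.002233  ]
0.0 0.0 0.0
0.12 0.7 11.3
0.24 2.7 22.3
0.36 6.0 33.1
0.48 10.6 43.4
0.6 16.4 53.1
0.72 23.3 62.0
0.84 31.3 70.0
0.96 40.1 77.0
1.08 49.7 82.9
t 2.9 tcp [ 538.4 -257.7   26.3] shift mm (now axes) [-0.2  0.7  1.3] turn [-0.001 -0.001 -0.001]
```

Request:
carry_out --pt "255 1 0 -11 0 0 0" --pt "255 2 0 -11 0 0 0" --pt "255 3 0 -11 0 0 0" --pt "255 5 0 -10 0 0 0" --pt "255 6 0 -10 0 0 0" --pt "255 7 0 -9 0 0 0" --pt "255 8 0 -8 0 0 0" --pt "255 9 0 -7 0 0 0" --pt "255 9 0 -6 0 0 0" --pt "255 0 0 0 0 0 0"

```text
time: 4.15
eef_pos: [0.5903, -0.2474, 0.1111]
ee_rot: [-3.126, -0.305, -0.01]
ft_force: [0.9, 8.0, 1.0]
gripper_width: 0.0191
grip_force: 26.3
```

Request:
carry_out --pt "135 0 0 0 0 0 0" --pt "135 0 0 0 0 0 0" --pt "135 0 0 0 0 0 0" --pt "135 0 0 -15 0 0 0" --pt "135 0 0 -30 0 0 0" --pt "135 0 0 -40 0 0 0" --pt "135 0 0 -40 0 0 0" --pt "135 0 0 0 0 0 0"

```text
time: 5.15
eef_pos: [0.5893, -0.2502, 0.2387]
ee_rot: [3.121, 0.305, 0.013]
ft_force: [0.7, 0.6, 0.4]
gripper_width: 0.0401
grip_force: 0.0
```

```bash
python3 - <<'E'
from h import *
s=arm.sense(); im=read_camera("wrist"); cv2.imwrite("pics/w2.png",im)
K,C=cam("wrist",s); print(w2px([fx(34-94*np.cos(1.1),-134,46+94*np.sin(1.1)),fx(34-115*np.cos(1.1),-134,46+115*np.sin(1.1))],K,C).round(0))
go([.448,.279,.15],91,s=s)
E
```

```text
[[282. 210.]
 [282. 228.]]
t 5.15 tcp [ 589.3 -250.2  238.7] shift mm (now axes) [ -36.9 -547.1   84.8] turn [ 0.011 -0.002 -1.394]
```

View pics/w2.png

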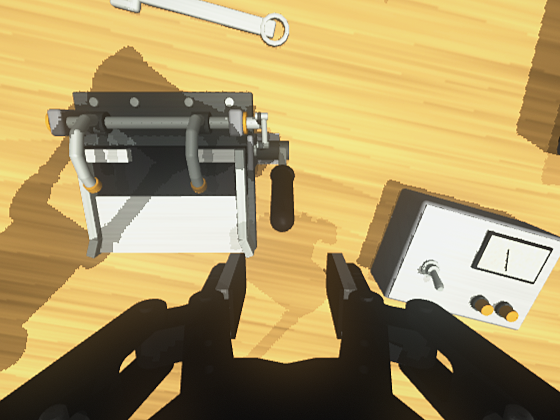

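The grip tip is now at about (282,228), as predicted for the lever fully up, and the jaws are open. Next is the bracket.

Request:
carry_out --pt "60 -4 -54 0 0 0 0" --pt "60 -4 -55 0 0 0 0" --pt "60 -4 -54 0 0 0 0" --pt "60 -4 -55 0 0 0 0" --pt "60 -4 -55 0 0 0 0" --pt "60 -4 -54 0 0 0 0" --pt "60 -4 -55 0 0 0 0" --pt "60 -4 -55 0 0 0 0" --pt "60 -5 -55 0 0 0 0" --pt "60 0 -55 0 0 0 0"

```text
time: 6.45
eef_pos: [0.4434, 0.2817, 0.2323]
ee_rot: [3.126, 0.305, -0.003]
ft_force: [1.2, 0.2, -0.7]
gripper_width: 0.0654
grip_force: 0.0
```

Request:
carry_out --pt "60 0 0 0 0 0 -0.175" --pt "60 0 0 10 0 0 -0.175" --pt "60 0 0 20 0 0 -0.175" --pt "60 0 0 20 0 0 -0.175" --pt "60 0 0 20 0 0 -0.175" --pt "60 0 0 10 0 0 -0.175" --pt "60 0 0 0 0 0 -0.175" --pt "60 0 0 0 0 0 -0.169" --pt "60 0 0 0 0 0 0"

```text
time: 7.58
eef_pos: [0.4442, 0.2802, 0.1523]
ee_rot: [-2.203, -2.239, 0.004]
ft_force: [0.1, -0.7, 0.4]
gripper_width: 0.065
grip_force: 0.0
```

```bash
python3 - <<'E'
from h import *
s=arm.sense(); im=read_camera("wrist"); cv2.imwrite("pics/w3.png",im); np.save("s3.npy",np.r_[s["eef_pos"],s["ee_rot"]])
K,C=cam("wrist",s); print(w2px([[.448,.279,.018],[.448,.359,.005],[.448,.199,.005]],K,C).round(0)); go([.448,.279,.15],91,s=s)
E
```

```text
[[290. 201.]
 [292. 110.]
 [289. 274.]]
t 7.58 tcp [444.2 280.2 152.3] shift mm (now axes) [-1.2  3.8  2.2] turn [-0.002  0.001 -0.001]
```

View pics/w3.png

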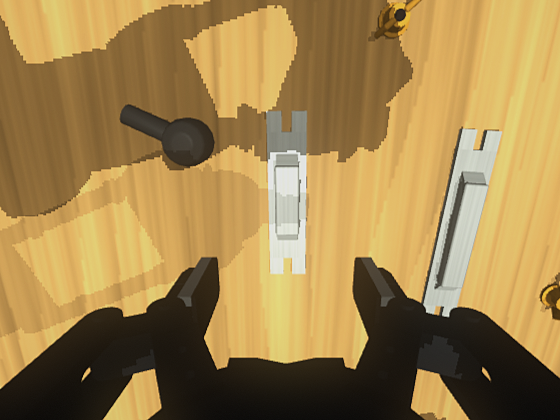

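The bracket is in view, with its ends centred at about (287,111) and (288.5,273) and the rib top centred at (287,199).

```bash
python3 - <<'E'
from h import *
v=np.load("s3.npy"); s=dict(arm.sense()); s['eef_pos']=v[:3]; s['ee_rot']=v[3:]; K,C=cam("wrist",s)
a,b=px2w([(267,111),(307,111)],.005,K,C); c,d=px2w([(269.5,273.5),(307,273.5)],.005,K,C)
A=(a+b)/2;B=(c+d)/2; print(A,B,np.linalg.norm(A-B),np.linalg.norm(a-b),np.linalg.norm(c-d))
e=A-B; yaw=np.degrees(np.arctan2(e[1],e[0])); m=(A+B)/2; print("centre",m,"yaw",yaw, px2w([(287,199)],.018,K,C))
go(np.r_[m[:2],.015],yaw,s=s)
E
```

```text
[0.44359401 0.35797287 0.005     ] [0.44772043 0.19903708 0.005     ] 0.1589893464678261 0.0352568366134388 0.038518677295668324
centre [0.44565722 0.27850497 0.005     ] yaw 91.48722753200295 [[0.44497955 0.2812986  0.018     ]]
t 7.62 tcp [444.2 280.2 152.3] shift mm (now axes) [ -1.5   1.7 137.3] turn [-0.002  0.001 -0.01 ]
```

Request:
carry_out --pt "60 -1.5 1.7 35 0 0 -0.01" --pt "60 0 0 40 0 0 0" --pt "60 0 0 40 0 0 0" --pt "60 0 0 20 0 0 0" --pt "60 0 0 10 0 0 0" --pt "60 0 0 0 0 0 0" --pt "60 0 0 0 0 0 0"

```text
time: 8.5
eef_pos: [0.4475, 0.2795, 0.0091]
ee_rot: [2.19, 2.251, 0.003]
ft_force: [0.2, -0.4, -0.2]
gripper_width: 0.0652
grip_force: 0.0
```

Request:
carry_out --pt "255 0 0 0 0 0 0" --pt "255 0 0 0 0 0 0" --pt "255 0 0 0 0 0 0" --pt "255 0 0 0 0 0 0" --pt "255 0 0 0 0 0 0" --pt "255 0 0 0 0 0 0" --grip_force 50

```text
time: 9.25
eef_pos: [0.4469, 0.2793, 0.009]
ee_rot: [2.19, 2.252, 0.001]
ft_force: [-2.2, 0.5, 6.3]
gripper_width: 0.0201
grip_force: 50.4
```

Request:
carry_out --pt "255 0 0 -20 0 0 0" --pt "255 0 0 -40 0 0 0" --pt "255 0 0 -50 0 0 0" --pt "255 0 0 -30 0 0 0" --pt "255 0 0 0 0 0 -0.085" --pt "255 0 0 0 0 0 -0.085" --pt "255 0 0 0 0 0 0"

```text
time: 10.12
eef_pos: [0.4462, 0.2789, 0.1477]
ee_rot: [-1.992, -2.429, 0.002]
ft_force: [0.7, -0.3, -2.6]
gripper_width: 0.0205
grip_force: 49.6
```

```bash
python3 - <<'E'
from h import *
s=arm.sense(); print(s['gripper_width'],s['grip_force'],s['ft_force']); go(fx(-60,0,150),101.2,s=s)
E
```

```text
0.020483656110143498 49.570462703704834 [ 0.74347227 -0.30392103 -2.62252459]
t 10.12 tcp [446.2 278.9 147.7] shift mm (now axes) [-411.   -14.6   -2.1] turn [-0.001  0.     0.001]
```

Request:
carry_out --pt "255 -30 -1 0 0 0 0" --pt "255 -50 -2 0 0 0 0" --pt "255 -50 -2 0 0 0 0" --pt "255 -50 -2 0 0 0 0" --pt "255 -50 -2 0 0 0 0" --pt "255 -50 -2 0 0 0 0" --pt "255 -50 -2 0 0 0 0" --pt "255 -50 -1 0 0 0 0" --pt "255 -31 -1 0 0 0 0" --pt "255 0 0 0 0 0 0"

```text
time: 11.38
eef_pos: [0.5132, -0.1291, 0.1477]
ee_rot: [1.997, 2.425, -0.001]
ft_force: [-0.3, 0.6, -3.2]
gripper_width: 0.0203
grip_force: 49.5
```

```bash
python3 - <<'E'
from h import *
s=arm.sense(); im=read_camera("wrist"); cv2.imwrite("pics/w4.png",im); np.save("s4.npy",np.r_[s["eef_pos"],s["ee_rot"]])
K,C=cam("wrist",s); print(w2px([fx(-20,82,30),fx(-20,-82,30),fx(-60,82,40),fx(-60,-82,40)],K,C).round(0)); go(fx(-60,0,150),101.2,s=s)
E
```

```text
[[336. 102.]
 [328. 287.]
 [285. 101.]
 [286. 293.]]
t 11.38 tcp [ 513.2 -129.1  147.7] shift mm (now axes) [ 2.2 -0.5 -2.3] turn [-0.     0.001 -0.002]
```

View pics/w4.png

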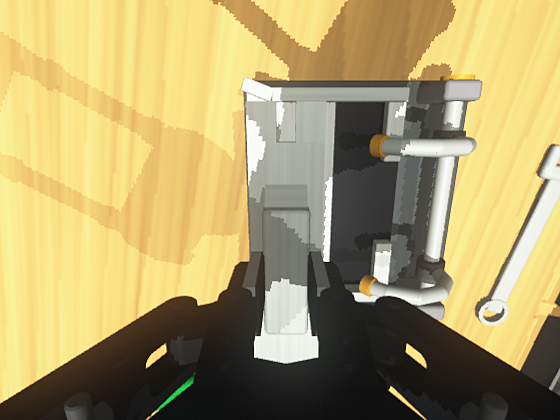

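The wrist view shows the bracket held square, its far slot at (277–297, 100–142) and its bar spanning columns 248–326. The guide's inner face is at row 101, as predicted. I'll check how the bracket sits in the grip along its length.

```bash
python3 - <<'E'
from h import *
v=np.load("s4.npy"); s=dict(eef_pos=v[:3],ee_rot=v[3:],time=0); K,C=cam("wrist",s)
c,q=np.cos(YAW),np.sin(YAW); M=np.array([[c,-q],[q,c]])
f=lambda u,z:((px2w([u],z,K,C)[0][:2]-O)@M*1000).round(1)
zt=v[2]-.009+.005
print("bar end",f((287,100.5),zt),"sides",f((248,180),zt),f((325,180),zt),"rib",f((265,208),zt+.013),f((308,208),zt+.013),"tcp",((v[:2]-O)@M*1000).round(1), "edge",f((331,240),.03), "guide in",f((290,101),.04))
E
```

```text
bar end [-58.8  77.1] sides [-77.2  41.7] [-40.8  41.7] rib [-68.5  31.7] [-49.5  31.6] tcp [-59.5  -2.2] edge [-19.5 -34.4] guide in [-56.4  82.1]
```

Request:
carry_out --pt "255 2.4 0 20 0 0 -0.002" --pt "255 0 0 30 0 0 0" --pt "255 0 0 25 0 0 0" --pt "255 0 0 15 0 0 0" --pt "255 0 0 8 0 0 0" --pt "255 0 0 6 0 0 0" --pt "255 0 0 2.5 0 0 0" --pt "255 0 0 0 0 0 0"

```text
time: 12.42
eef_pos: [0.5128, -0.1243, 0.0437]
ee_rot: [1.988, 2.431, 0.001]
ft_force: [-3.1, 0.9, 8.3]
gripper_width: 0.0205
grip_force: 50.9
```

```bash
python3 - <<'E'
from h import *
s=arm.sense(); im=read_camera("wrist"); K,C=cam("wrist",s)
c,q=np.cos(YAW),np.sin(YAW); M=np.array([[c,-q],[q,c]])
print(((s['eef_pos'][:2]-O)@M*1000).round(1),s['eef_pos'],s['ft_force'],s['torque'],R.from_rotvec(s['ee_rot']).as_matrix()[:,2].round(4))
print(w2px([fx(-60,80,35),fx(-60,82,40),fx(-60,92,40)],K,C).round(0))
sc=read_camera("scene")[160:260,190:330]
out=np.vstack([cv2.resize(im[50:300,130:430],(720,600))[:300],cv2.resize(sc,(420,300)).repeat(1,1) if 0 else cv2.copyMakeBorder(cv2.resize(sc,(420,300)),0,0,0,300,0)])
cv2.imwrite("pics/w5.png",out)
E
```

```text
[-59.    2.6] [ 0.51276983 -0.12430214  0.04373573] [-3.07279389  0.91785413  8.26311535] [0.57753832 0.52299034 0.11089209] [ 1.4e-03 -1.0e-04 -1.0e+00]
[[284. 105.]
 [284. 100.]
 [284.  76.]]
```

View pics/w5.png

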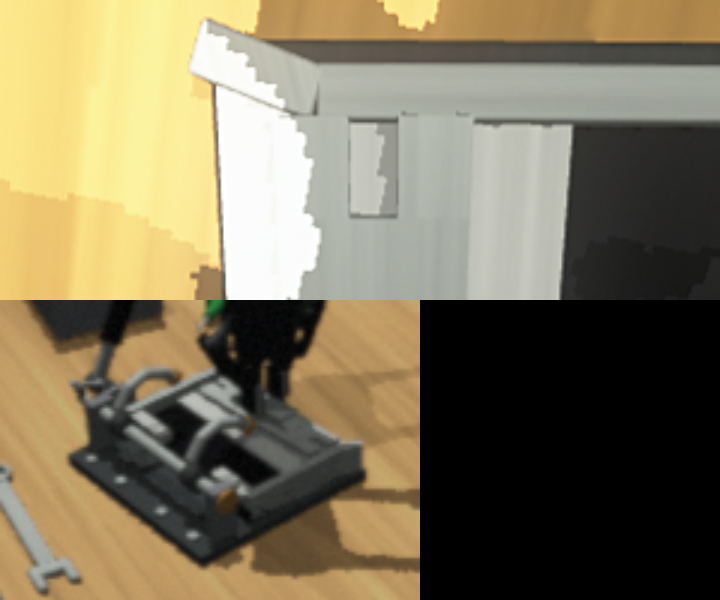

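The +y end of the bar overlaps the guide's edge: its end is at crop row 113 and the guide's inner edge is at 121. So the bracket is about 2.5 mm too far towards +y. I'll lift it, shift and lower again.

Request:
carry_out --pt "255 0 0 -6 0 0 0" --pt "255 -2.6 0 0 0 0 0" --pt "255 0 0 0 0 0 0" --pt "255 0 0 0 0 0 0"

```text
time: 13.02
eef_pos: [0.5127, -0.127, 0.0475]
ee_rot: [-1.988, -2.432, 0.0]
ft_force: [-0.2, -0.3, -2.8]
gripper_width: 0.0203
grip_force: 49.6
```

```bash
cat > fp.py <<'E'
from h import *
s=arm.sense(); c,q=np.cos(YAW),np.sin(YAW); M=np.array([[c,-q],[q,c]])
print("fx",((s['eef_pos'][:2]-O)@M*1000).round(1),s['eef_pos'].round(4),s['ft_force'].round(1))
E
python3 fp.py
```

```text
fx [-59.6  -0.1] [ 0.5127 -0.127   0.0475] [-0.2 -0.3 -2.8]
```

Request:
carry_out --pt "255 0 0 3 0 0 0" --pt "255 0 0 3 0 0 0" --pt "255 0 0 2 0 0 0" --pt "255 0 0 0 0 0 0"

```text
time: 13.52
eef_pos: [0.5128, -0.1267, 0.04]
ee_rot: [-1.988, -2.432, -0.0]
ft_force: [-1.6, 1.1, 1.1]
gripper_width: 0.0206
grip_force: 50.0
```

```bash
python3 fp.py
```

```text
fx [-59.4   0.2] [ 0.5128 -0.1267  0.04  ] [-1.6  1.1  1.1]
```

Request:
carry_out --pt "70 0 0 0 0 0 0" --pt "70 0 0 0 0 0 0" --pt "70 0 0 0 0 0 0" --pt "70 0 0 -20 0 0 0" --pt "70 0 0 -40 0 0 0" --pt "70 0 0 -40 0 0 0" --pt "135 0 -30 0 0 0 0" --pt "135 0 -30 0 0 0 0" --pt "135 0 0 0 0 0 0"

```text
time: 14.65
eef_pos: [0.4523, -0.1388, 0.1399]
ee_rot: [-1.99, -2.43, 0.001]
ft_force: [0.7, 0.6, -0.8]
gripper_width: 0.0403
grip_force: 0.0
```

```bash
python3 - <<'E'
from h import *
go(fx(-108,0,140),11.2)
s=arm.sense(); im=read_camera("top"); K,C=cam("top"); cv2.imwrite("pics/t5.png",im)
imw=read_camera("wrist"); cv2.imwrite("pics/w6.png",imw); np.save("s6.npy",np.r_[s["eef_pos"],s["ee_rot"]])
E
```

```text
t 14.65 tcp [ 452.3 -138.8  139.9] shift mm (now axes) [-0.2 13.2 -0.1] turn [-1.000e-03  0.000e+00  1.574e+00]
```

Request:
carry_out --pt "135 0 13 0 0 0 0.175" --pt "135 0 0 0 0 0 0.175" --pt "135 0 0 0 0 0 0.175" --pt "135 0 0 0 0 0 0.175" --pt "135 0 0 0 0 0 0.175" --pt "135 0 0 0 0 0 0.175" --pt "135 0 0 0 0 0 0.175" --pt "135 0 0 0 0 0 0.175" --pt "135 0 0 0 0 0 0.174" --pt "135 0 0 0 0 0 0"

```text
time: 16.0
eef_pos: [0.4681, -0.1363, 0.1397]
ee_rot: [3.126, 0.313, 0.001]
ft_force: [-0.1, -1.1, -0.7]
gripper_width: 0.0403
grip_force: 0.0
```

```bash
python3 - <<'E'
from h import *
s=arm.sense(); im=read_camera("wrist"); cv2.imwrite("pics/w7.png",im); K,C=cam("wrist",s); np.save("s7.npy",np.r_[s["eef_pos"],s["ee_rot"]])
print(w2px([fx(-59.5+a,b,35) for a,b in((18,80),(18,-80),(-18,80),(-18,-80))]+[fx(-70.5,33,48),fx(-70.5,-33,48)],K,C).round(0).tolist())
go(fx(-108,0,32),11.2,15,s=s); go(fx(-108,0,140),11.2,15,s=s)
E
```

```text
[[180.0, 130.0], [389.0, 131.0], [184.0, 176.0], [385.0, 177.0], [240.0, 170.0], [328.0, 171.0]]
t 16.0 tcp [ 468.1 -136.3  139.7] shift mm (now axes) [ -2.9  -0.6 107.7] turn [-0.     0.261  0.004]
t 16.0 tcp [ 468.1 -136.3  139.7] shift mm (now axes) [-2.8 -0.6 -0.3] turn [-0.     0.261  0.004]
```

View pics/w7.png

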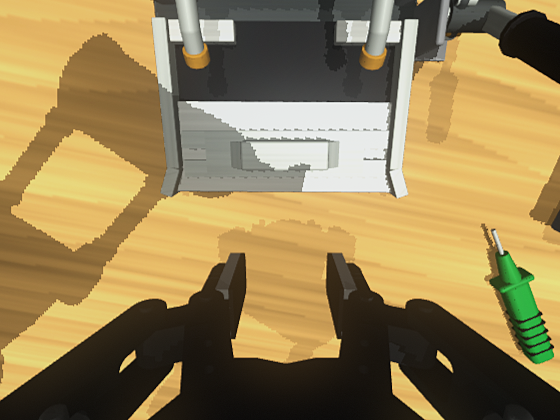

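The bracket lies flat between the guides, its rib spanning columns 232–338 with its rear edge at row 169, as predicted. I'll tilt the tool 15° and lower it behind the rib.

Request:
carry_out --pt "135 -3 0 0 0 0.13 0" --pt "135 0 0 0 0 0.131 0" --pt "135 -7 0 26 0 0 0" --pt "135 -7 0 26 0 0 0" --pt "135 -7 0 26 0 0 0" --pt "135 -5 0 19 0 0 0" --pt "135 0 0 0 0 0 0"

```text
time: 16.92
eef_pos: [0.4632, -0.1364, 0.0381]
ee_rot: [-3.073, -0.306, -0.399]
ft_force: [0.0, 0.1, 0.5]
gripper_width: 0.04
grip_force: 0.0
```

```bash
python3 fp.py; python3 -c "
from h import *
go(fx(-90,0,32),11.2,15);go(fx(-20.5,0,32),11.2,15)"
```

```text
fx [-110.     0.4] [ 0.4632 -0.1364  0.0381] [0.  0.1 0.5]
t 16.93 tcp [ 463.2 -136.4   38.1] shift mm (now axes) [17.8  0.4 11. ] turn [-0.003  0.003  0.003]
t 16.93 tcp [ 463.2 -136.4   38.1] shift mm (now axes) [85.   0.7 28.8] turn [-0.003  0.003  0.003]
```

Request:
carry_out --pt "135 9 0 6 0 0 0" --pt "135 9 0.4 5 0 0 0" --pt "135 7 0 1.9 0 0 0" --pt "135 8 0 2.1 0 0 0" --pt "135 8 0 2.1 0 0 0" --pt "135 8 0 2.1 0 0 0" --pt "135 8 0 2.1 0 0 0" --pt "135 8 0 2.1 0 0 0" --pt "135 5 0 1.3 0 0 0" --pt "135 0 0 0 0 0 0"

```text
time: 18.18
eef_pos: [0.5374, -0.1229, 0.0338]
ee_rot: [-3.075, -0.303, -0.405]
ft_force: [0.7, 0.3, 1.4]
gripper_width: 0.0403
grip_force: 0.5
```

```bash
python3 fp.py; python3 -c "
from h import *
go(fx(-20.5,0,32),11.2,15)
s=arm.sense(); cv2.imwrite('pics/w8.png',read_camera('wrist'));cv2.imwrite('pics/s8.png',read_camera('scene'))"
```

```text
fx [-34.6  -0.8] [ 0.5374 -0.1229  0.0338] [0.7 0.3 1.4]
t 18.18 tcp [ 537.4 -122.9   33.8] shift mm (now axes) [13.2 -0.8  5.4] turn [ 0.    -0.     0.001]
```

Continue in small steps until the stops are felt.

Request:
carry_out --pt "135 4 0 1.2 0 0 0" --pt "135 4 0 1.2 0 0 0" --pt "135 3 0 1 0 0 0" --pt "135 2 0 0.6 0 0 0" --pt "135 0 0 0 0 0 0"

```text
time: 18.9
eef_pos: [0.55, -0.1201, 0.0329]
ee_rot: [-3.075, -0.304, -0.404]
ft_force: [0.6, 0.8, 1.3]
gripper_width: 0.0397
grip_force: 0.1
```

```bash
python3 fp.py
```

```text
fx [-21.7  -0.5] [ 0.55   -0.1201  0.0329] [0.6 0.8 1.3]
```

Request:
carry_out --pt "135 1.5 0 0.4 0 0 0" --pt "135 0 0 0 0 0 0"

```text
time: 19.15
eef_pos: [0.5512, -0.1197, 0.0328]
ee_rot: [-3.075, -0.304, -0.403]
ft_force: [-0.4, -0.6, -0.5]
gripper_width: 0.0403
grip_force: 0.3
```

Request:
carry_out --pt "135 1.5 0 0.4 0 0 0" --pt "135 0 0 0 0 0 0"

```text
time: 19.4
eef_pos: [0.5528, -0.1195, 0.033]
ee_rot: [-3.075, -0.304, -0.403]
ft_force: [-0.9, -0.2, -1.1]
gripper_width: 0.0401
grip_force: 0.4
```

Request:
carry_out --pt "135 1.5 0 0.4 0 0 0" --pt "135 0 0 0 0 0 0"

```text
time: 19.65
eef_pos: [0.5531, -0.1193, 0.0328]
ee_rot: [-3.075, -0.305, -0.4]
ft_force: [-5.7, -2.9, 2.6]
gripper_width: 0.0407
grip_force: 2.9
```

Request:
carry_out --pt "135 -10 0 -3 0 0 0" --pt "135 -30 0 -9 0 0 0" --pt "135 -30 0 -30 0 0 0" --pt "135 0 0 -50 0 0 0" --pt "135 0 0 -30 0 0 0" --pt "135 0 0 0 0 -0.13 0" --pt "135 0 0 0 0 -0.131 0" --pt "135 0 0 0 0 0 0"

```text
time: 20.65
eef_pos: [0.4597, -0.1386, 0.1332]
ee_rot: [3.125, 0.313, 0.005]
ft_force: [-0.3, 0.6, -0.1]
gripper_width: 0.0401
grip_force: 0.0
```

```bash
python3 fp.py; python3 - <<'E'
from h import *
s=arm.sense(); im=read_camera("wrist"); K,C=cam("wrist",s); np.save("s9.npy",np.r_[s["eef_pos"],s["ee_rot"]])
sc=read_camera("scene"); tp=read_camera("top")
uv=w2px([fx(a,b,30) for a,b in((18,80),(18,-80),(-18,80),(-18,-80),(0,0))],K,C); print(uv.round(0).tolist())
x,y=uv[4].astype(int); print(x,y)
a=cv2.resize(im[max(0,y-75):y+75,max(0,x-150):x+150],(800,400),interpolation=cv2.INTER_CUBIC)
b=cv2.resize(sc[175:245,205:320],(328,200),interpolation=cv2.INTER_CUBIC); c=cv2.resize(tp[165:250,265:385],(282,200),interpolation=cv2.INTER_CUBIC)
bb=np.zeros((200,800,3),np.uint8); bb[:,:328]=b; bb[:,328:610]=c
cv2.imwrite("pics/w9full.png",im); cv2.imwrite("pics/w9.png",np.vstack([a,bb]))
E
```

```text
fx [-113.9   -1.1] [ 0.4597 -0.1386  0.1332] [-0.3  0.6 -0.1]
[[169.0, 29.0], [398.0, 30.0], [174.0, 84.0], [393.0, 86.0], [284.0, 58.0]]
283 58
```

View pics/w9.png

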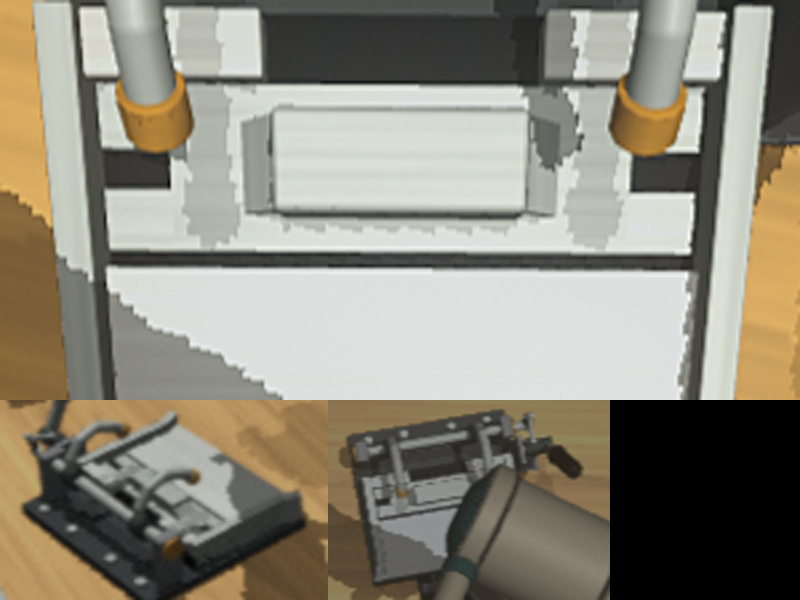

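The bracket is flush in the nest: there is an even dark gap along its rear edge, it is centred between the guides, and both open jaws are above it. Now I'll close the lever.

```bash
python3 - <<'E'
from h import *
c,q=np.cos(YAW),np.sin(YAW); M=np.array([[c,-q],[q,c]])
for p in((.5903,-.2474),(.5384,-.2577)): print(((np.array(p)-O)@M*1000).round(1))
go(fx(-8.6,-134,240),11.2); go(fx(-8.6,-134,111),11.2)
E
```

```text
[  -6.9 -133.2]
[ -59.8 -133.2]
t 20.8 tcp [ 456.  -138.1  132.3] shift mm (now axes) [ 108.6  134.1 -107.8] turn [-0.001 -0.     0.001]
t 20.8 tcp [ 456.  -138.1  132.3] shift mm (now axes) [108.6 134.3  21.2] turn [-0.001 -0.     0.001]
```

Request:
carry_out --pt "135 0 0 -54 0 0 0" --pt "135 0 0 -54 0 0 0" --pt "135 27 33 0 0 0 0" --pt "135 27 34 0 0 0 0" --pt "135 27 33 0 0 0 0" --pt "135 27 34 0 0 0 0" --pt "135 0 0 0 0 0 0" --pt "135 0 0 0 0 0 0"

```text
time: 21.8
eef_pos: [0.5877, -0.2486, 0.2403]
ee_rot: [-3.125, -0.307, 0.002]
ft_force: [-0.6, 0.4, 0.1]
gripper_width: 0.0403
grip_force: 0.0
```

```bash
python3 -c "
from h import *
go(fx(-8.6,-133.7,110),11.2)"
```

```text
t 21.8 tcp [ 587.7 -248.6  240.3] shift mm (now axes) [1.300e+00 1.000e-01 1.303e+02] turn [-0.002  0.001  0.001]
```

Request:
carry_out --pt "135 1 0 40 0 0 0" --pt "135 0 0 40 0 0 0" --pt "135 0 0 30 0 0 0" --pt "135 0 0 20 0 0 0" --pt "135 0 0 0 0 0 0" --pt "255 0 0 0 0 0 0" --pt "255 0 0 0 0 0 0" --pt "255 0 0 0 0 0 0" --pt "255 0 0 0 0 0 0" --grip_force 30

```text
time: 22.92
eef_pos: [0.59, -0.2474, 0.1125]
ee_rot: [-3.125, -0.308, -0.001]
ft_force: [-1.6, 5.2, 5.1]
gripper_width: 0.0189
grip_force: 30.6
```

Gripped. Follow the arc back down.

Request:
carry_out --pt "255 -10 0 6 0 0 0" --pt "255 -9 0 7 0 0 0" --pt "255 -8 0 8 0 0 0" --pt "255 -7 0 9 0 0 0" --pt "255 -6 0 10 0 0 0" --pt "255 -5 0 10 0 0 0" --pt "255 -3 0 11 0 0 0" --pt "255 -2 0 11 0 0 0" --pt "255 -1 0 11 0 0 0" --pt "255 0 0 4 0 0 0"

```text
time: 24.18
eef_pos: [0.5393, -0.2575, 0.0251]
ee_rot: [-3.124, -0.308, 0.003]
ft_force: [-7.1, 7.9, 22.4]
gripper_width: 0.0194
grip_force: 31.6
```

```bash
python3 fp.py
```

```text
fx [ -58.9 -133.3] [ 0.5393 -0.2575  0.0251] [-7.1  7.9 22.4]
```

Request:
carry_out --pt "135 0 0 0 0 0 0" --pt "135 0 0 0 0 0 0" --pt "135 0 0 0 0 0 0" --pt "135 0 0 -15 0 0 0" --pt "135 0 0 -40 0 0 0" --pt "135 0 0 -40 0 0 0" --pt "100 0 0 -40 0 0 0" --pt "100 0 0 0 0 0 0" --pt "100 0 0 0 0 0 0"

```text
time: 25.3
eef_pos: [0.5399, -0.2586, 0.1591]
ee_rot: [3.126, 0.309, 0.0]
ft_force: [0.3, 0.7, 0.3]
gripper_width: 0.0517
grip_force: 0.0
```

```bash
python3 - <<'E'
from h import *
s=arm.sense(); im=read_camera("wrist"); cv2.imwrite("pics/w10.png",im)
def tip(im,s):
    K,C=cam("wrist",s); g=cv2.cvtColor(im,cv2.COLOR_BGR2GRAY)
    m=np.zeros_like(g); m[120:245,255:320]=(g[120:245,255:320]<75)*255
    cs,_=cv2.findContours(m,cv2.RETR_EXTERNAL,cv2.CHAIN_APPROX_NONE); c=max(cs,key=cv2.contourArea)[:,0]
    c_,q=np.cos(YAW),np.sin(YAW); M=np.array([[c_,-q],[q,c_]])
    b=c[c[:,1].argmax()]; print(cv2.boundingRect(c),"tip fx(z46)",((px2w([b],.046,K,C)[0][:2]-O)@M*1000).round(1),"width px",np.ptp(c[abs(c[:,1]-b[1]+25)<3][:,0]))
v=np.load("s1.npy"); tip(cv2.imread("pics/w1.png"),dict(eef_pos=v[:3],ee_rot=v[3:])); tip(im,s)
# change of jaws/handle in top view against the start
t=read_camera("top"); t0=cv2.imread("pics/top0.png"); d=cv2.absdiff(t,t0).max(2); print("handle diff",d[195:225,355:372].mean(),"bright")
E
```

```text
(271, 144, 30, 85) tip fx(z46) [ -80.6 -132.4] width px 22
(270, 148, 29, 86) tip fx(z46) [ -81.9 -132.8] width px 22
handle diff 24.566666666666666 bright
```

The lever tip is within about 1 mm of its starting closed position. I'll press once more with the shut fingers, which also confirms its height (the grip's top is at 56 mm when closed).

Request:
carry_out --pt "255 0 0 30 0 0 0" --pt "255 0 0 30 0 0 0" --pt "255 0 0 20 0 0 0" --pt "255 0 0 10 0 0 0" --pt "255 0 0 8 0 0 0" --pt "255 0 0 3 0 0 0" --pt "255 0 0 3 0 0 0" --pt "255 0 0 0 0 0 0"

```text
time: 26.4
eef_pos: [0.5404, -0.2588, 0.057]
ee_rot: [3.125, 0.309, 0.001]
ft_force: [-2.6, 1.7, 8.3]
gripper_width: -0.0
grip_force: 4.1
```

Request:
carry_out --pt "255 0 0 3 0 0 0" --pt "255 0 0 0 0 0 0"

```text
time: 26.65
eef_pos: [0.5405, -0.2589, 0.0563]
ee_rot: [3.125, 0.309, 0.003]
ft_force: [-6.4, 3.3, 20.8]
gripper_width: 0.0001
grip_force: 10.5
```

Request:
carry_out --pt "255 0 0 -20 0 0 0" --pt "255 0 0 -40 0 0 0" --pt "255 0 0 -50 0 0 0" --pt "255 0 0 -30 0 0 0" --pt "255 0 0 0 0 0 0" --pt "255 0 0 0 0 0 0"

```text
time: 27.4
eef_pos: [0.5397, -0.2584, 0.1913]
ee_rot: [-3.126, -0.308, 0.001]
ft_force: [-0.6, 0.7, -0.7]
gripper_width: -0.0001
grip_force: 0.0
```

Under 21 N the grip's top stands at 56.3 mm, so the lever is against its closed stop, and the arm is now clear.

```bash
python3 -c "
from rig import workorder
print(workorder.sign_off())"
```

```text
the job is handed in; nothing more can be done
None
```

I handed the job in at about 27 s of the 72 s limit: the short bracket is seated in the nest, the lever is pressed fully down with the jaws closed on it, and the arm is clear; sign-off returned no verdict, so I don't have the judged result.

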